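Put the brass finger planes away in their divided tray

ROBOT

A 7-joint arm with a two-finger parallel gripper is mounted at the origin on the work surface. World frame = base frame: x ahead of the robot, y to its left, z up, the work surface at z = 0. Lengths are in mm, angles in rad, forces in N, time in s.
With the tool pointing down it reaches from about 400 to 875 mm from the base axis. Payload 4.4 kg.
Tool frame: the origin (TCP) lies at the very end of the fingers, on their centre line; the grasp point (between the pads) lies 19 mm behind it; z points along the fingers, y is the line along which they close (so a half turn about z gives the same grasp; the last joint's range is limited). The gripper opens to 85 mm and grips with 20 to 120 N. Pads are 22 mm wide; open, the fingers measure 114 mm over their backs; the gripper's body (76 mm by 85 mm) begins 54 mm behind the grasp point. The pads swing forward as they close: fully open they stand 13 mm farther back than shut.
Start: joints at [1.049, 0.628, 0.038, 1.517, -0.027, 0.996, -0.02], TCP at [286.146, -583.642, 231.313] pointing down, gripper open.
Joint ranges: [-3.06, 3.06], [-0.37, 2.12], [-1.25, 1.32], [0.18, 2.47], [-1.1, 4.24], [0.23, 1.98], [-2.94, 2.94]. Speed limits (rad/s): [2.57, 2.57, 3.14, 3.14, 3.14, 3.14, 3.14].

INTERFACE

Orientations are given as [roll, pitch, yaw] about the fixed x, y, z axes, in that order (R = Rz(yaw) Ry(pitch) Rx(roll)).
In Python, from cell import monitor, viewer, workorder gives the robot as it stands.
- The arm moves only by the tool arm_command, never from a script. Its argument "series" is one flat list of numbers, 5 for each row, row after row: the opening in per cent of the stroke, from 0 (shut) to 100 (fully open), then the shift along the tool's x, y, z in cm, then the turn about the tool's z in degrees. In form: [claw, x, y, z, roll, claw, x, y, z, roll, ...]. A call has exactly 5 rows; each row is the pose to reach, as a shift and turn from the pose commanded when the call began, along the tool's axes at that moment; what a row does not reach only later rows make up. A row lasts 1/12 s, in which the tool goes at most 41.7 mm and 7.16 degrees, less where a joint would pass 70% of its speed; a pose out of reach is approached as far as the arm can. A call with a gripper value outside its range is refused whole. The fingers move at their own pace and stop on an object; the grip force is fixed at half the most. Time passes only in rows, so rows that repeat a pose let the fingers close, or fill a call up. It gives the time, the measured TCP pose, the force, the opening and the grip force at its end, in the units of the state.
- monitor.read_state(): the state, without advancing time (a new reading comes with each control period).
- viewer.get_image(name): name is "scene" or "top"; returns (picture, depth): 384x512x3 uint8, red, green, blue; 384x512 float32, mm along the optical axis (not along the pixel's ray), 0 where there is no reading.
- viewer.camera_model(name): a dict with "mtx" (3x3 intrinsics, pixels), "R" (3x3) and "t" (3): a world point X has camera coordinates R X + t. Camera axes: x right, y down, z forward; pixel columns grow to the right and rows downward; lengths in mm; the calibration is good to about 2 mm. A picture is of the moment at which its call begins. camera_model takes no time and is no camera call.
- workorder.finish_job(): hands the job in; it is judged then, once.
The state is a dict: "clock": time; "qpos": joint angles; "qd": joint speeds; "tau": joint torques, N m; "eef_pos": TCP position; "tool_rot": TCP orientation; "force": force on the tool from outside, world axes, zero at the start; "torque": the same for the moment, N m; "width": finger opening in mm; "gripper_force": force on a finger pad.
Only numpy, scipy, OpenCV 4.12 (cv2) and the standard library are available. Lean on these libraries where they do the work, as an engineer would, in place of code of your own. Each camera call takes 0.05 s, during which the arm holds its last target. There are 200 camera calls.

TASK

Put the four brass finger planes away in the divided tray: each set down (not dropped) flat on its sole, lying lengthwise in the bay made for its size so that all four lie side by side, the smallest plane in the shortest bay and so on up to the largest. Leave the rosewood plane, the black iron plane, the brass body that has no blade, the jar and the sanding block standing where they are.

Things in the scene. Friction and masses are not known exactly. Their poses are not given: they have to be found in the camera images.
- brass_38: The smallest of the four brass finger planes: 38 mm long, 20 mm wide across the cheeks, cheeks 24 mm high. On its flat sole; boat-shaped, two flat cheeks at mid-length to grip across; steel blade and dark wedge lean up and back from the throat, to 31 mm high. Origin: centre of the sole; x along its length to the toe, y across the cheeks, z up. Loose, about 60 g.
- brass_54: The second smallest of the four brass finger planes: 54 mm long, 24 mm wide across the cheeks, cheeks 26 mm high. On its flat sole; boat-shaped, two flat cheeks at mid-length to grip across; steel blade and dark wedge lean up and back from the throat, to 34 mm high. Origin: centre of the sole; x along its length to the toe, y across the cheeks, z up. Loose, about 120 g.
- brass_70: The second largest of the four brass finger planes: 70 mm long, 28 mm wide across the cheeks, cheeks 28 mm high. On its flat sole; boat-shaped, two flat cheeks at mid-length to grip across; steel blade and dark wedge lean up and back from the throat, to 36 mm high. Origin: centre of the sole; x along its length to the toe, y across the cheeks, z up. Loose, about 210 g.
- brass_86: The largest of the four brass finger planes: 86 mm long, 32 mm wide across the cheeks, cheeks 31 mm high. On its flat sole; boat-shaped, two flat cheeks at mid-length to grip across; steel blade and dark wedge lean up and back from the throat, to 40 mm high. Origin: centre of the sole; x along its length to the toe, y across the cheeks, z up. Loose, about 330 g.
- tray: Fixed beech tray, 243 x 117 mm, 13 mm high, four green-felt bays in a row. Origin: centre of underside; x along the row to the largest bay and a brass pull knob. Felt 5 mm above the bench, walls 8 mm above felt. Bay centres at y = 0, x = -91.5, -38.5, 19.5, 83.5 mm; bay sizes (x by y) 46x53, 50x69, 56x85, 62x101 mm, for the 38, 54, 70, 86 mm planes; planes lie along tray y, either way round.
- rosewood_plane: Look-alike, stays: finger plane with a dark rosewood body and pale wedge, 70 x 28 mm, 28 mm high. Origin: centre of the sole, x along its length. Loose.
- iron_plane: Look-alike, stays: finger plane with a black cast-iron body, steel lever cap and brass thumbscrew, 86 x 32 mm, 31 mm high. Origin: centre of the sole, x along its length. Loose.
- bladeless_body: Look-alike, stays: brass finger plane body 54 x 24 mm, 26 mm high, with no blade and no wedge (empty throat crossed by a thin pin), out of use until its blade is back. Origin: centre of the sole, x along its length. Loose.
- jar: Bystander: white jar with a white screw lid, 54 mm diameter, 66 mm high, upright. Origin: centre of its underside. Loose.
- sanding_block: Bystander: cork sanding block 80 x 40 mm, 31 mm high. Origin: centre of its underside, x along its length. Loose.
Not all that is in view belongs to the job. Leave any purple or turquoise look-alike of the brass_70 alone.

How it is judged:
By the outcome, as a careful person would: the job done as asked, in the order asked, and still so for the second after the job is handed in, with the robot touching nothing.
It also fails if it takes over 106 s, if anything falls off the work surface, if the arm or the gripper's body presses on something with over 40 N, if the wrist force passes 120 N, or if a joint passes its speed limit or range.

## Working session

There is one attempt and no reset: what is moved stays moved. The work goes in short steps, Python scripts to look and compute and a tool call to move; the robot and the scene stay as the last step left them, time stands still between calls to the robot, and variables do not carry over. Pictures are saved under pics/ and viewed, at most 14 in all, crops included, and the job is handed in when it is done.

Besides the shell and the picture viewer there is one more tool, called in YAML: its name, and indented under it one key for each argument. arm_command: Moves the arm, as the interface text tells. Its arguments: {"type":"object","properties":{"series":{"type":"array","items":{"type":"number"}}},"required":["series"]}

```bash
ls; mkdir -p pics
python3 - <<'E'
from cell import monitor, viewer, workorder
import cv2, numpy as np
print(monitor.read_state())
for n in("top","scene"):
    im,d=viewer.get_image(n); np.savez(f"{n}0.npz",im=im,d=d)
    cv2.imwrite(f"pics/{n}0.png",cv2.resize(im[:,:,::-1],(800,600),interpolation=cv2.INTER_CUBIC))
    print(viewer.camera_model(n))
E
```

```text
pics
{'clock': 0.0, 'qpos': array([ 1.04919126,  0.62935951,  0.03845849,  1.51834235, -0.02700881,
        0.99627146, -0.02003028]), 'qd': array([-6.27767049e-04,  1.82386495e-03, -9.41490374e-05, -1.53345057e-03,
       -1.34394696e-03,  7.97337653e-04, -1.50413921e-03]), 'tau': array([-2.70620876e-05, -5.63389349e+01,  1.22637145e+00, -1.93444777e+01,
        1.09947912e-02,  1.04874949e-02,  5.43414103e-06]), 'eef_pos': array([ 285.87533872, -583.08820442,  230.38889873]), 'tool_rot': array([-3.13973065e+00,  2.69914312e-05,  4.55757215e-01]), 'force': array([-0.36482304,  0.24962467, -0.83011604]), 'torque': array([ 0.05817045, -0.00114382, -0.0332248 ]), 'gripper_force': 0.0, 'width': 85.50120770091196}
{'mtx': array([[371.3209558 ,   0.        , 249.77420094],
       [  0.        , 371.3209558 , 193.48743622],
       [  0.        ,   0.        ,   1.        ]]), 'R': array([[-1.76450421e-02, -9.99842819e-01, -1.72921318e-03],
       [-9.96205555e-01,  1.77282163e-02, -8.52068191e-02],
       [ 8.52240821e-02,  2.19173866e-04, -9.96361786e-01]]), 't': array([ 92.87381671, 577.38633372, 802.04165995])}
{'mtx': array([[432.1858487 ,   0.        , 254.5547511 ],
       [  0.        , 432.1858487 , 193.98944037],
       [  0.        ,   0.        ,   1.        ]]), 'R': array([[-0.05574239,  0.99840457, -0.00900576],
       [ 0.7923843 ,  0.03874859, -0.60879033],
       [-0.60747008, -0.04107145, -0.79328005]]), 't': array([ -59.84212185, -421.9200121 , 1414.57519327])}
```

View pics/top0.png

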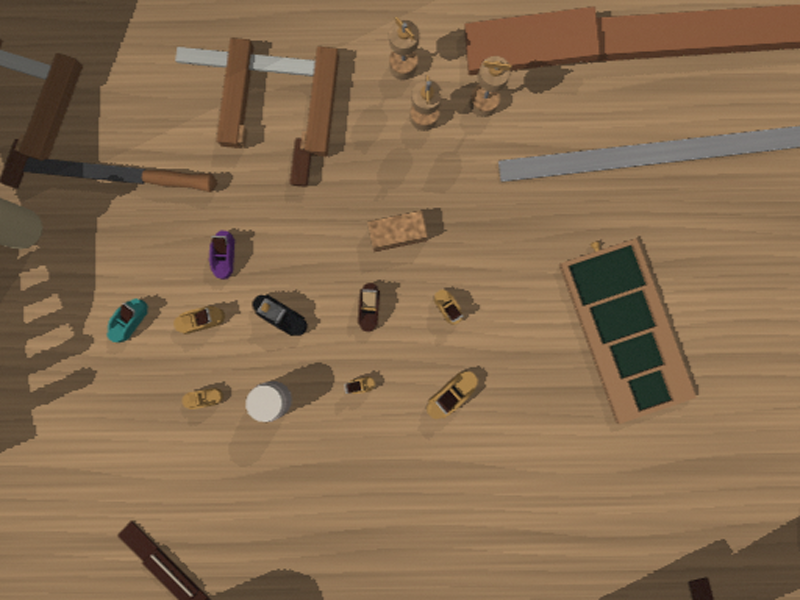

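View pics/scene0.png

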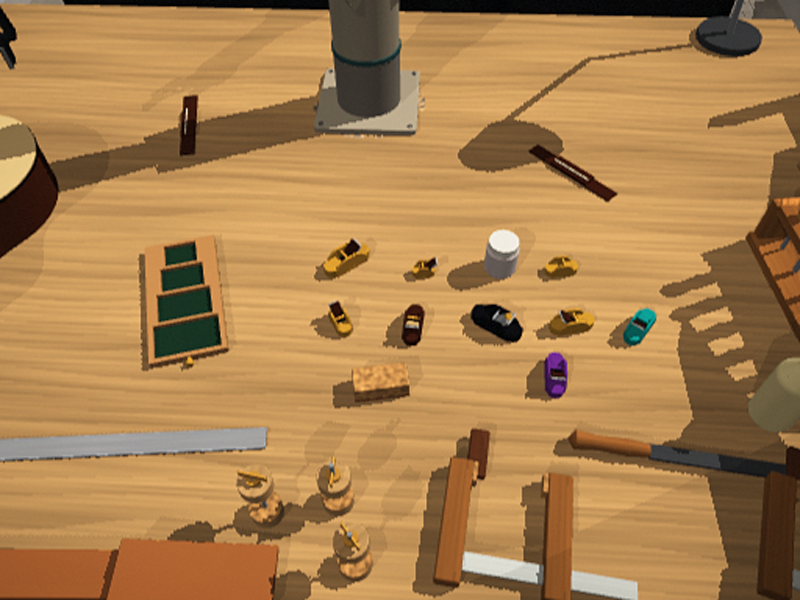

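The top view (800×600 px) shows the tray at (630,330). The brass candidates are:
- (452,394): largest, with a blade.
- (200,318): bladed.
- (447,305): bladed, smaller.
- (360,385): smallest, bladed.
- (203,398): no dark wedge visible, so probably the bladeless body.

The purple (222,254) and turquoise (127,320) planes stay put. Next I'll measure sizes and make a crop to confirm.

```bash
cat > h.py <<'E'
import numpy as np, cv2
from cell import monitor, viewer, workorder
def cloud(d,n):
    m=viewer.camera_model(n); K,R,t=m["mtx"],np.array(m["R"]),np.array(m["t"])
    v,u=np.mgrid[:d.shape[0],:d.shape[1]]
    c=np.stack([(u-K[0,2])/K[0,0]*d,(v-K[1,2])/K[1,1]*d,d],-1)
    return (c-t)@R
def proj(P,n):
    m=viewer.camera_model(n); q=m["mtx"]@(m["R"]@np.array(P,float)+m["t"]); return q[:2]/q[2]
E
python3 - <<'E'
from h import *
S=800/512
objs=dict(b86=(452,394),b70=(200,318),b54=(447,305),b38=(360,385),bladeless=(203,398),rose=(369,306),iron=(280,314),jar=(266,402),cork=(398,229),purple=(222,254),turq=(127,320))
T={}
for n in("top","scene"):
    z=np.load(n+"0.npz"); T[n]=(z["im"],cloud(z["d"],n))
im,X=T["top"]; ims,Xs=T["scene"]
h=X[...,2].copy()
print("table z",np.median(h[150:260,100:340]), "scene", np.median(Xs[120:260,100:400,2]))
lab=cv2.connectedComponents((h>9).astype(np.uint8))[1]
labs=cv2.connectedComponents((Xs[...,2]>9).astype(np.uint8))[1]
for k,(u,v) in objs.items():
    u,v=int(u/S),int(v/S)
    m=lab==lab[v,u]; p=X[m]
    a=cv2.minAreaRect(p[:,:2].astype(np.float32)); c=p[:,:2]-p[:,:2].mean(0)
    w,e=np.linalg.eigh(c.T@c); ax=e[:,1]
    s=proj([a[0][0],a[0][1],20],"scene").round().astype(int)
    ms=labs==labs[s[1],s[0]]; ps=Xs[ms]; 
    b=cv2.minAreaRect(ps[:,:2].astype(np.float32)) if labs[s[1],s[0]] and ms.sum()<5000 else None
    f=lambda r:[np.round(x,1).tolist() if not np.isscalar(x) else round(x,1) for x in r] if r else None
    print(k,"top",m.sum(),f(a),"pca",round(np.degrees(np.arctan2(ax[1],ax[0])),1),"zmax",p[:,2].max().round(),"scene",f(b),im[v,u])
# tray: wall-top
r=X[150:275,350:450]; mk=(r[...,2]>10)&(r[...,2]<17)
l,s,st,_=cv2.connectedComponentsWithStats(mk.astype(np.uint8)); i=1+st[1:,4].argmax()
p=r[s==i]; print("tray",cv2.minAreaRect(p[:,:2].astype(np.float32)),p[:,2].mean())
# felt bays
hsv=cv2.cvtColor(im,cv2.COLOR_RGB2HSV); g=((im[...,1].astype(int)>im[...,0]+8)&(h<11)&(np.arange(512)[None]>350)).astype(np.uint8)
l,s,st,_=cv2.connectedComponentsWithStats(g)
for j in range(1,l):
    if st[j,4]>150: print("bay",st[j,4],cv2.minAreaRect(X[s==j][:,:2].astype(np.float32)),X[s==j][:,2].mean())
c=cv2.resize(im[175:275,65:315,::-1],(800,320),interpolation=cv2.INTER_CUBIC)
c2=ims[140:240,190:440,::-1]; c2=cv2.resize(c2,(800,280),interpolation=cv2.INTER_CUBIC)
cv2.imwrite("pics/crop1.png",np.vstack([c,c2]))
E
```

```text
table z -0.5647595547645663 scene 1.1616977065250547
b86 top 529 [[455.5, 31.0], [127.0, 75.5], 74.9] pca 128.0 zmax 848.0 scene None [33 18 16]
b70 top 375 [[546.6, 237.7], [316.9, 42.0], 83.8] pca 89.2 zmax 848.0 scene [[864.3, 211.2], [79.7, 665.1], 83.5] [57 34 28]
b54 top 237 [[554.0, 40.3], [52.2, 115.2], 25.5] pca -162.2 zmax 848.0 scene [[1190.3, 134.2], [0.0, 0.0], 0.0] [168 130  74]
b38 top 152 [[462.4, 129.2], [20.0, 40.3], 11.2] pca 98.4 zmax 33.0 scene [[462.4, 129.7], [22.4, 39.6], 6.6] [75 55 33]
bladeless top 174078 [[605.7, 70.0], [1229.5, 890.0], 89.0] pca 87.4 zmax 9.0 scene None [140 107  62]
rose top 343 [[556.4, 111.2], [105.1, 37.9], 11.1] pca 179.3 zmax 848.0 scene [[864.0, 116.6], [652.8, 32.3], 0.3] [165 138 101]
iron top 491 [[565.3, 244.7], [85.9, 32.1], 57.4] pca 57.2 zmax 43.0 scene [[864.3, 211.2], [79.7, 665.1], 83.5] [119 117 117]
jar top 592 [[460.9, 177.8], [52.5, 206.6], 12.2] pca 109.8 zmax 848.0 scene None [194 186 173]
cork top 679 [[610.0, 59.1], [192.3, 80.0], 9.6] pca 111.4 zmax 848.0 scene None [146 110  77]
purple top 375 [[577.2, 224.6], [309.6, 62.1], 52.9] pca -158.9 zmax 848.0 scene [[864.3, 211.2], [79.7, 665.1], 83.5] [36 18 27]
turq top 416 [[551.5, 285.9], [411.3, 62.3], 86.7] pca 105.2 zmax 848.0 scene None [56 33 26]
tray ((536.3896484375, -256.7340087890625), (245.70530700683594, 118.482177734375), 17.502113342285156) 12.74633059906426
bay 1088 ((615.8245239257812, -234.90567016601562), (60.030757904052734, 95.47119140625), 17.427364349365234) 5.06100815083646
bay 812 ((554.3298950195312, -254.1460418701172), (53.59608459472656, 78.97554779052734), 17.151527404785156) 5.0993734762405385
bay 579 ((498.759033203125, -271.58050537109375), (47.63137435913086, 63.022274017333984), 17.515975952148438) 5.129932221224545
bay 401 ((447.9643249511719, -287.2143249511719), (43.20473098754883, 47.37363815307617), 17.89554786682129) 4.924112730773318
```

View pics/crop1.png

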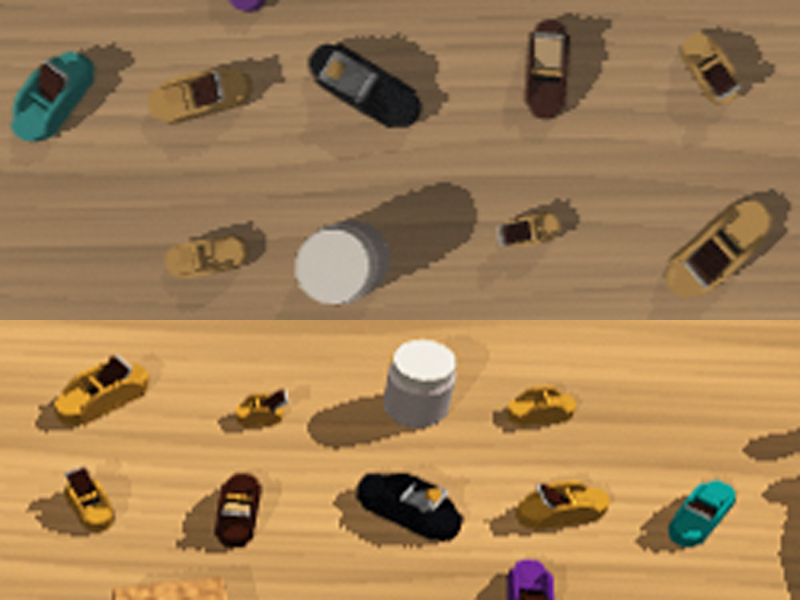

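The crop confirms it. The bladed brass planes are at crop (200,92), (708,68), (530,230) and (718,248). The body at (205,255) has an empty throat and no blade, so it stays. Next I'll refine the poses, leaving out pixels with no depth reading.

```bash
cat >> h.py <<'E'
L=dict(b38=38,b54=54,b70=70,b86=86)
def pose(n,d,g,z0,rad=60,lo=7):
    X=cloud(d,n); m=(d>0)&(X[...,2]-z0>lo)&(X[...,2]<70)&(np.hypot(X[...,0]-g[0],X[...,1]-g[1])<rad)
    l,s,st,ce=cv2.connectedComponentsWithStats(m.astype(np.uint8))
    u,v=proj([*g,15],n); i=1+np.argmin(np.hypot(ce[1:,0]-u,ce[1:,1]-v)+100*(st[1:,4]<40))
    p=X[s==i]; return cv2.minAreaRect(p[:,:2].astype(np.float32)),p
E
python3 - <<'E'
from h import *
S=800/512
objs=dict(b38=(360,385),b54=(447,305),b70=(200,318),b86=(452,394),bladeless=(203,398),rose=(369,306),iron=(280,314),jar=(266,402))
D={n:np.load(n+"0.npz")["d"] for n in("top","scene")}
X=cloud(D["top"],"top")
for k,(u,v) in objs.items():
    g=X[int(v/S),int(u/S),:2]
    for n,z0 in(("top",-.5),("scene",1.2)):
        r,p=pose(n,D[n],g,z0)
        (c,(w,h),a)=r; ang=(a if w>h else a+90)%180
        print(k,n,np.round(c,1),round(max(w,h),1),round(min(w,h),1),"ang",round(ang,1),len(p),p[:,2].max().round())
t=np.radians(17.4);c=np.array([536.4,-256.7])
for x in(-91.5,-38.5,19.5,83.5): print((c+x*np.array([np.cos(t),np.sin(t)])).round(1))
s=D["scene"]; Xs=cloud(s,"scene"); r=Xs[145:240,85:150]; q=r[(s[145:240,85:150]>0)&(r[...,2]>10)&(r[...,2]<19)]
print("scene tray",cv2.minAreaRect(q[:,:2].astype(np.float32)))
E
```

```text
b38 top [462.4 129.2] 40.3 20.0 ang 101.2 156 33.0
b38 scene [462.4 129.7] 39.6 22.4 ang 96.6 133 33.0
b54 top [572.8   0.6] 52.8 24.4 ang 30.1 246 35.0
b54 scene [575.6   2. ] 51.4 24.3 ang 30.4 211 35.0
b70 top [560.6 361.5] 70.0 28.4 ang 104.0 385 38.0
b70 scene [559.2 361.5] 70.4 32.9 ang 101.0 337 40.0
b86 top [446.7  -1.5] 85.5 32.4 ang 131.0 540 41.0
b86 scene [446.7  -2.1] 86.8 35.5 ang 130.1 405 42.0
bladeless top [447.8 355.5] 52.9 23.7 ang 99.2 226 28.0
bladeless scene [448.6 355.2] 53.3 28.9 ang 96.1 193 30.0
rose top [574.9 115.1] 68.8 27.9 ang 174.5 351 37.0
rose scene [574.4 115.1] 73.5 28.2 ang 175.1 276 39.0
iron top [565.3 244.7] 85.9 32.1 ang 57.4 508 43.0
iron scene [564.1 244.6] 86.5 35.7 ang 56.7 476 46.0
jar top [444.7 253.2] 50.9 50.5 ang 60.8 597 70.0
jar scene [446.  253.4] 51.9 49.8 ang 12.7 546 70.0
[ 449.1 -284.1]
[ 499.7 -268.2]
[ 555.  -250.9]
[ 616.1 -231.7]
scene tray ((541.13720703125, -255.63841247558594), (259.1501770019531, 117.81251525878906), 17.439672470092773)
```

```bash
cat >> h.py <<'E'
def leg(tgt,n=1,start=None):
    """how far to go: per call, shift in tool axes (cm) and turn (deg) to reach x,y,z,yaw(deg)"""
    if start is None:
        s=monitor.read_state(); start=[*s["eef_pos"],np.degrees(s["tool_rot"][2])]
        print("now",np.round(start,1),"rp",np.round(s["tool_rot"][:2],4),"w",round(s["width"],1),"t",round(s["clock"],2))
    s=np.array(start,float); d=np.array(tgt,float)-s; d[3]=(d[3]+90)%180-90
    for i in range(n):
        a=np.radians(s[3]+d[3]*i/n); c,q=np.cos(a),np.sin(a); v=d/n
        print(f"  call{i+1}: x {(c*v[0]+q*v[1])/10:.2f} y {(q*v[0]-c*v[1])/10:.2f} z {-v[2]/10:.2f} roll {-v[3]:.1f}")
    return s+d
E
python3 -c "
from h import *
leg([462.4,129.4,90,100.5],5)"
```

```text
now [ 285.9 -583.1  230.5   26.1] rp [-3.1399 -0.    ] w 85.3 t 0.1
  call1: x 9.44 y -11.24 z 2.81 roll -14.9
  call2: x 12.01 y -8.44 z 2.81 roll -14.9
  call3: x 13.78 y -5.07 z 2.81 roll -14.9
  call4: x 14.62 y -1.37 z 2.81 roll -14.9
  call5: x 14.48 y 2.43 z 2.81 roll -14.9
```

arm_command:
  series: [100,1.9,-2.2,0.6,-3,100,3.8,-4.5,1.1,-6,100,5.7,-6.7,1.7,-9,100,7.6,-9,2.2,-12,100,9.4,-11.2,2.8,-15]

```text
clock: 0.52
eef_pos: [321.4, -439.9, 202.9]
tool_rot: [-3.141, -0.0, 0.72]
force: [-0.4, 0.0, 0.2]
width: 85.4
gripper_force: 0.0
```

arm_command:
  series: [100,2.4,-1.7,0.6,-3,100,4.8,-3.4,1.1,-6,100,7.2,-5,1.7,-9,100,9.6,-6.7,2.2,-12,100,12,-8.4,2.8,-15]

```text
clock: 0.93
eef_pos: [356.5, -298.1, 175.1]
tool_rot: [3.142, -0.0, 0.982]
force: [0.2, -0.1, -0.6]
width: 85.6
gripper_force: 0.0
```

arm_command:
  series: [100,2.8,-1,0.6,-3,100,5.5,-2,1.1,-6,100,8.3,-3,1.7,-9,100,11,-4,2.2,-12,100,13.8,-5.1,2.8,-15]

```text
clock: 1.35
eef_pos: [391.2, -155.4, 147.1]
tool_rot: [3.141, -0.0, 1.243]
force: [0.5, 0.4, 0.7]
width: 85.6
gripper_force: 0.0
```

arm_command:
  series: [100,2.9,-0.3,0.6,-3,100,5.8,-0.5,1.1,-6,100,8.8,-0.8,1.7,-9,100,11.7,-1.1,2.2,-12,100,14.6,-1.4,2.8,-15]

```text
clock: 1.77
eef_pos: [425.2, -12.4, 119.0]
tool_rot: [-3.142, 0.0, 1.506]
force: [0.2, 0.2, -0.3]
width: 85.0
gripper_force: 0.0
```

arm_command:
  series: [100,3.6,0.6,0.7,-4,100,7.2,1.2,1.4,-7,100,10.9,1.8,2.1,-11,100,14.5,2.4,2.8,-15,100,14.5,2.4,2.8,-15]

```text
clock: 2.18
eef_pos: [460.5, 138.5, 90.6]
tool_rot: [3.137, -0.006, 1.778]
force: [1.9, 0.6, 0.4]
width: 85.2
gripper_force: 0.0
```

```bash
python3 -c "
from h import *
leg([462.4,129.4,90,100.5],1)
leg([462.4,129.4,9.5,100.5],1)"
```

```text
now [460.5 138.5  90.6 101.8] rp [ 3.1372 -0.0061] w 85.2 t 2.18
  call1: x -0.93 y -0.00 z 0.06 roll 1.3
now [460.5 138.5  90.6 101.8] rp [ 3.1372 -0.0061] w 85.2 t 2.18
  call1: x -0.93 y -0.00 z 8.11 roll 1.3
```

arm_command:
  series: [100,0,0,0,0,100,0,0,0,0,100,0,0,0,0,100,0,0,0,0,100,0,0,0,0]

```text
clock: 2.6
eef_pos: [458.8, 127.8, 91.5]
tool_rot: [3.142, 0.001, 1.762]
force: [0.3, -0.8, -0.4]
width: 85.4
gripper_force: 0.0
```

```bash
python3 -c "
from h import *
leg([462.4,129.4,9.5,100.5],1)"
```

```text
now [458.8 127.8  91.5 101. ] rp [3.1416e+00 5.0000e-04] w 85.4 t 2.6
  call1: x 0.08 y 0.38 z 8.20 roll 0.5
```

arm_command:
  series: [100,0,0.2,2.5,0,100,0.1,0.4,5,0.5,100,0.1,0.4,7,0.5,100,0.1,0.4,8,0.5,100,0.1,0.4,8.2,0.5]

```text
clock: 3.02
eef_pos: [461.5, 130.1, 7.9]
tool_rot: [-3.139, 0.001, 1.755]
force: [0.4, 0.1, 0.9]
width: 85.4
gripper_force: 0.0
```

arm_command:
  series: [60,0,0,0,0,40,0,0,0,0,20,0,0,0,0,0,0,0,0,0,0,0,0,0,0]

```text
clock: 3.43
eef_pos: [463.1, 131.1, 10.1]
tool_rot: [3.14, -0.0, 1.756]
force: [-0.1, -0.3, -0.1]
width: 25.8
gripper_force: 0.0
```

arm_command:
  series: [0,0,0,0,0,0,0,0,0,0,0,0,0,0,0,0,0,0,0,0,0,0,0,0,0]

```text
clock: 3.85
eef_pos: [463.0, 131.0, 10.3]
tool_rot: [3.14, 0.0, 1.756]
force: [-1.0, 0.1, 7.4]
width: 18.2
gripper_force: 58.9
```

arm_command:
  series: [0,0,0,-1,0,0,0,0,-3,0,0,0,0,-5.5,0,0,0,0,-7.5,0,0,0,0,-8,0]

```text
clock: 4.27
eef_pos: [464.1, 131.5, 92.5]
tool_rot: [3.137, -0.001, 1.756]
force: [1.0, 0.7, -0.2]
width: 17.8
gripper_force: 58.9
```

```bash
python3 -c "
from h import *
e=leg([449.1,-284.1,90,107.4],3)
im,d=viewer.get_image('scene'); cv2.imwrite('pics/lift1.png',cv2.resize(im[110:230,190:350,::-1],(640,480)))"
```

```text
now [464.1 131.5  92.5 100.6] rp [ 3.1366e+00 -7.0000e-04] w 17.8 t 4.27
  call1: x -13.52 y -3.04 z 0.08 roll -2.3
  call2: x -13.39 y -3.57 z 0.08 roll -2.3
  call3: x -13.24 y -4.10 z 0.08 roll -2.3
```

View pics/lift1.png

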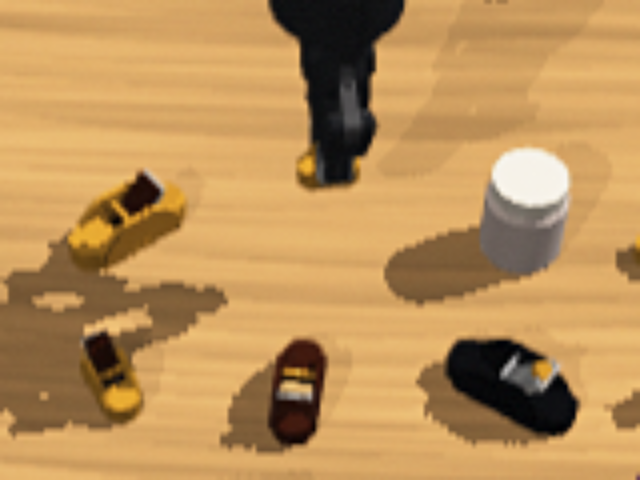

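The small plane is held at crop (328,168) and off the bench. Next I'll carry it to the shortest bay.

arm_command:
  series: [0,-2.2,-0.5,0,0,0,-5,-1.1,0,-0.6,0,-8,-1.8,0,-1.2,0,-11,-2.4,0,-1.8,0,-13.5,-3,0,-2.3]

```text
clock: 4.73
eef_pos: [457.0, -9.5, 88.6]
tool_rot: [-3.14, 0.0, 1.796]
force: [0.6, -0.1, -1.2]
width: 18.2
gripper_force: 58.9
```

arm_command:
  series: [0,-2.7,-0.7,0,-0.5,0,-5.4,-1.4,0,-1,0,-8,-2.2,0,-1.5,0,-10.7,-2.9,0,-2,0,-13.4,-3.6,0,-2.3]

```text
clock: 5.15
eef_pos: [451.8, -147.1, 88.6]
tool_rot: [-3.14, -0.001, 1.837]
force: [0.8, 0.5, -0.6]
width: 18.0
gripper_force: 58.9
```

arm_command:
  series: [0,-3.5,-1.1,0,-0.5,0,-7,-2.2,0,-1,0,-10,-3.1,0,-1.5,0,-12.2,-3.8,0,-2,0,-13.2,-4.1,0,-2.3]

```text
clock: 5.57
eef_pos: [446.2, -288.3, 88.3]
tool_rot: [-3.14, 0.001, 1.871]
force: [0.6, 0.6, -0.5]
width: 18.3
gripper_force: 58.9
```

arm_command:
  series: [0,0,0,0,0,0,0,0,0,0,0,0,0,0,0,0,0,0,0,0,0,0,0,0,0]

```text
clock: 5.98
eef_pos: [448.3, -282.2, 89.4]
tool_rot: [3.141, -0.001, 1.879]
force: [0.6, 0.3, -1.0]
width: 18.0
gripper_force: 58.9
```

```bash
python3 -c "
from h import *
leg([449.1,-284.1,16,107.4],1)"
```

```text
now [ 448.3 -282.2   89.4  107.7] rp [ 3.1414e+00 -7.0000e-04] w 18.0 t 5.98
  call1: x -0.21 y 0.02 z 7.34 roll 0.3
```

arm_command:
  series: [0,-0.1,0,1.5,0,0,-0.2,0,3.5,0,0,-0.2,0,5,0,0,-0.2,0,6,0,0,-0.2,0,6.5,0]

```text
clock: 6.4
eef_pos: [448.1, -284.8, 23.2]
tool_rot: [-3.14, -0.002, 1.878]
force: [0.2, 0.7, -0.2]
width: 18.1
gripper_force: 58.9
```

arm_command:
  series: [0,0,0,0.2,0,0,0,0,0.4,0,0,0,0,0.6,0,0,0,0,0.8,0,0,0,0,0.8,0]

```text
clock: 6.82
eef_pos: [448.6, -286.1, 16.5]
tool_rot: [3.141, 0.0, 1.876]
force: [-0.4, 0.1, -0.4]
width: 18.1
gripper_force: 58.9
```

arm_command:
  series: [0,0,0,0,0,0,0,0,0,0,0,0,0,0,0,0,0,0,0,0,0,0,0,0,0]

```text
clock: 7.23
eef_pos: [448.5, -286.0, 16.4]
tool_rot: [3.141, 0.0, 1.876]
force: [-0.2, -0.6, -1.5]
width: 18.3
gripper_force: 58.9
```

arm_command:
  series: [0,0.1,0,0.1,0,0,0.2,0,0.1,0,0,0.2,0,0.1,0,0,0.2,0,0.1,0,0,0.2,0,0.1,0]

```text
clock: 7.65
eef_pos: [447.8, -283.8, 15.3]
tool_rot: [-3.142, -0.0, 1.877]
force: [-0.0, 0.4, 0.8]
width: 18.6
gripper_force: 59.1
```

arm_command:
  series: [0,0,0,0.1,0,0,0,0,0.1,0,0,0,0,0.1,0,0,0,0,0.1,0,0,0,0,0.1,0]

```text
clock: 8.07
eef_pos: [447.9, -283.9, 15.3]
tool_rot: [-3.142, 0.0, 1.877]
force: [-1.4, 1.3, 11.1]
width: 17.9
gripper_force: 60.3
```

arm_command:
  series: [26,0,0,0,0,32,0,0,0,0,40,0,0,0,0,40,0,0,0,0,40,0,0,0,0]

```text
clock: 8.48
eef_pos: [447.8, -284.0, 14.2]
tool_rot: [-3.141, -0.0, 1.876]
force: [-0.2, 0.6, 0.2]
width: 34.0
gripper_force: 0.0
```

arm_command:
  series: [40,0,0,-0.5,0,40,0,0,-2,0,40,0,0,-4,0,40,0,0,-6,0,40,0,0,-7.5,0]

```text
clock: 8.9
eef_pos: [448.2, -284.1, 90.9]
tool_rot: [3.141, 0.001, 1.877]
force: [0.2, 0.0, 0.8]
width: 34.1
gripper_force: 0.0
```

```bash
python3 -c "
from h import *
leg([574,1.2,95,30.2],3)
D=viewer.get_image('top')
for k,g in dict(b54=(573,1),b70=(560,361),b86=(447,-2)).items():
    r,p=pose('top',D[1],g,-.5); print(k,np.round(r[0],1),np.round(r[1],1),round(r[2],1))
im,d=viewer.get_image('scene'); cv2.imwrite('pics/p1.png',cv2.resize(im[130:240,80:230,::-1],(600,440)))"
```

```text
now [ 448.2 -284.1   90.9  107.5] rp [3.1408e+00 6.0000e-04] w 34.1 t 8.9
  call1: x 7.81 y 6.86 z -0.14 roll 25.8
  call2: x 10.01 y 2.79 z -0.14 roll 25.8
  call3: x 10.23 y -1.85 z -0.14 roll 25.8
b54 [5.729e+02 3.000e-01] [53.  24.5] 31.0
b70 [560.6 361.6] [28.3 69.7] 13.3
b86 [446.5  -1.4] [32.5 85. ] 40.7
```

View pics/p1.png

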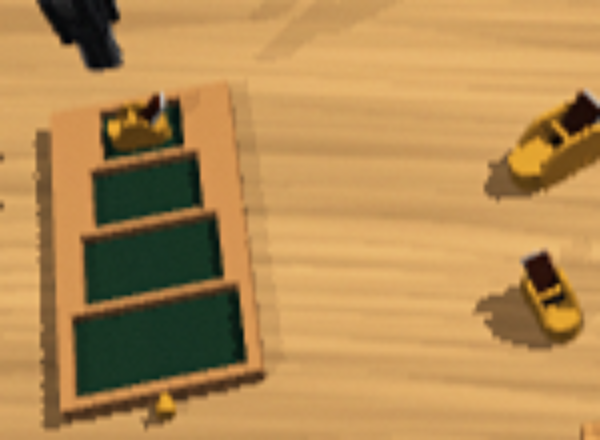

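The small plane is in the shortest bay (crop 140,120). Next is brass_54.

arm_command:
  series: [60,1.4,1.2,0,4,80,3,2.6,0,9,100,4.7,4,0,15,100,6.3,5.5,0,21,100,7.8,6.9,0,26]

```text
clock: 9.42
eef_pos: [490.2, -187.7, 88.8]
tool_rot: [-3.141, -0.0, 1.418]
force: [0.1, 0.2, 0.4]
width: 85.4
gripper_force: 0.0
```

arm_command:
  series: [100,2,0.6,0,5,100,4,1.1,0,10,100,6,1.7,0,16,100,8,2.2,0,21,100,10,2.8,0,26]

```text
clock: 9.83
eef_pos: [532.3, -93.1, 88.7]
tool_rot: [-3.14, 0.001, 0.965]
force: [-0.1, 0.3, 0.6]
width: 85.6
gripper_force: 0.0
```

arm_command:
  series: [100,2.6,-0.4,0,6,100,5.2,-0.9,0,12,100,7.6,-1.4,0,18,100,9.4,-1.7,0,23,100,10.2,-1.9,0,25]

```text
clock: 10.25
eef_pos: [575.6, 4.7, 88.7]
tool_rot: [-3.141, -0.001, 0.533]
force: [-0.1, 0.1, 0.2]
width: 85.7
gripper_force: 0.0
```

arm_command:
  series: [100,0,0,0,0,100,0,0,0,0,100,0,0,0,0,100,0,0,0,0,100,0,0,0,0]

```text
clock: 10.67
eef_pos: [574.3, -0.7, 89.3]
tool_rot: [3.141, 0.001, 0.531]
force: [0.8, 0.1, -0.2]
width: 85.3
gripper_force: 0.0
```

```bash
python3 -c "
from h import *
leg([573.6,0.8,10,30.5],1)"
```

```text
now [574.3  -0.7  89.3  30.4] rp [3.1414e+00 6.0000e-04] w 85.3 t 10.67
  call1: x 0.01 y -0.17 z 7.93 roll -0.1
```

arm_command:
  series: [100,0,-0.1,2.5,0,100,0,-0.2,5,0,100,0,-0.2,6.8,0,100,0,-0.2,7.6,0,100,0,-0.2,7.9,0]

```text
clock: 11.08
eef_pos: [572.6, 1.7, 9.0]
tool_rot: [-3.14, 0.002, 0.532]
force: [-0.0, -0.7, 0.7]
width: 85.4
gripper_force: 0.0
```

arm_command:
  series: [60,0,0,0,0,40,0,0,0,0,20,0,0,0,0,0,0,0,0,0,0,0,0,0,0]

```text
clock: 11.5
eef_pos: [574.3, 2.5, 11.2]
tool_rot: [3.141, -0.001, 0.533]
force: [-0.4, -0.3, -0.7]
width: 25.6
gripper_force: 0.0
```

arm_command:
  series: [0,0,0,0,0,0,0,0,0,0,0,0,0,0,0,0,0,0,0,0,0,0,0,0,0]

```text
clock: 11.92
eef_pos: [574.5, 2.5, 11.4]
tool_rot: [3.141, -0.002, 0.533]
force: [-0.1, 0.9, 5.3]
width: 22.4
gripper_force: 59.8
```

arm_command:
  series: [0,0,0,-1,0,0,0,0,-3,0,0,0,0,-5.5,0,0,0,0,-7.5,0,0,0,0,-8,0]

```text
clock: 12.33
eef_pos: [575.7, 2.4, 93.8]
tool_rot: [3.139, -0.005, 0.533]
force: [0.4, 0.3, -0.3]
width: 22.4
gripper_force: 59.0
```

```bash
python3 -c "
from h import *
leg([499.7,-268.2,90,107.4],3)"
```

```text
now [575.7   2.4  93.8  30.5] rp [ 3.139  -0.0048] w 22.4 t 12.33
  call1: x -6.76 y 6.49 z 0.13 roll -25.6
  call2: x -8.90 y 2.92 z 0.13 roll -25.6
  call3: x -9.29 y -1.22 z 0.13 roll -25.6
```

arm_command:
  series: [0,-1.1,1.1,0,-4,0,-2.5,2.4,0,-9,0,-4,3.8,0,-15,0,-5.4,5.2,0,-20,0,-6.8,6.5,0,-26]

```text
clock: 12.75
eef_pos: [547.3, -89.0, 89.9]
tool_rot: [-3.141, 0.001, 0.991]
force: [-0.6, -0.1, -2.1]
width: 22.5
gripper_force: 59.0
```

arm_command:
  series: [0,-1.8,0.6,0,-5,0,-3.6,1.2,0,-10,0,-5.3,1.7,0,-15,0,-7.1,2.3,0,-20,0,-8.9,2.9,0,-26]

```text
clock: 13.17
eef_pos: [522.3, -179.0, 89.8]
tool_rot: [-3.14, -0.0, 1.445]
force: [-0.1, 0.3, -2.0]
width: 22.6
gripper_force: 59.0
```

arm_command:
  series: [0,-2.4,-0.3,0,-6,0,-4.8,-0.6,0,-12,0,-7,-0.9,0,-18,0,-8.6,-1.1,0,-23,0,-9.3,-1.2,0,-25]

```text
clock: 13.58
eef_pos: [497.1, -272.5, 89.5]
tool_rot: [-3.139, 0.0, 1.876]
force: [0.5, -0.3, -2.2]
width: 22.1
gripper_force: 59.0
```

arm_command:
  series: [0,0,0,0,0,0,0,0,0,0,0,0,0,0,0,0,0,0,0,0,0,0,0,0,0]

```text
clock: 14.0
eef_pos: [499.7, -267.7, 90.4]
tool_rot: [3.141, -0.0, 1.878]
force: [-0.2, 0.7, -2.1]
width: 22.4
gripper_force: 59.0
```

```bash
python3 -c "
from h import *
leg([499.7,-268.2,17.5,107.4],1)"
```

```text
now [ 499.7 -267.7   90.4  107.6] rp [ 3.1414e+00 -3.0000e-04] w 22.4 t 14.0
  call1: x -0.05 y -0.01 z 7.29 roll 0.2
```

arm_command:
  series: [0,0,0,1.5,0,0,0,0,3.5,0,0,0,0,5.2,0,0,0,0,6.3,0,0,0,0,6.8,0]

```text
clock: 14.42
eef_pos: [498.6, -268.0, 20.8]
tool_rot: [-3.14, -0.002, 1.877]
force: [0.1, 1.1, -1.6]
width: 22.5
gripper_force: 59.0
```

arm_command:
  series: [0,0,0,0.2,0,0,0,0,0.4,0,0,0,0,0.5,0,0,0,0,0.5,0,0,0,0,0.5,0]

```text
clock: 14.83
eef_pos: [499.6, -269.2, 17.9]
tool_rot: [3.141, 0.001, 1.876]
force: [0.2, -0.9, -1.5]
width: 22.5
gripper_force: 59.0
```

arm_command:
  series: [0,0,0,0.1,0,0,0,0,0.1,0,0,0,0,0.1,0,0,0,0,0.1,0,0,0,0,0.1,0]

```text
clock: 15.25
eef_pos: [499.2, -269.1, 16.5]
tool_rot: [3.142, 0.0, 1.876]
force: [-0.6, -0.7, -0.5]
width: 22.2
gripper_force: 59.0
```

arm_command:
  series: [0,0,0,0.05,0,0,0,0,0.1,0,0,0,0,0.1,0,0,0,0,0.1,0,0,0,0,0.1,0]

```text
clock: 15.67
eef_pos: [499.3, -269.1, 16.4]
tool_rot: [-3.142, 0.001, 1.876]
force: [-2.6, 1.0, 9.1]
width: 22.6
gripper_force: 60.3
```

Contact at the felt. I'll release and retreat.

arm_command:
  series: [30,0,0,0,0,38,0,0,0,0,44,0,0,0,0,44,0,0,0,0,44,0,0,0,0]

```text
clock: 16.08
eef_pos: [499.2, -269.0, 15.2]
tool_rot: [-3.142, -0.0, 1.876]
force: [0.4, 0.7, -0.6]
width: 37.7
gripper_force: 0.0
```

arm_command:
  series: [44,0,0,-0.5,0,44,0,0,-2,0,44,0,0,-4,0,44,0,0,-6.5,0,44,0,0,-8.5,0]

```text
clock: 16.5
eef_pos: [499.4, -268.9, 101.8]
tool_rot: [3.141, 0.0, 1.877]
force: [0.8, -0.7, -0.0]
width: 37.6
gripper_force: 0.0
```

```bash
python3 -c "
from h import *
leg([560.2,361.5,100,103.3],4)"
```

```text
now [ 499.4 -268.9  101.8  107.5] rp [3.1411e+00 2.0000e-04] w 37.6 t 16.5
  call1: x 14.57 y 6.20 z 0.05 roll 1.1
  call2: x 14.68 y 5.93 z 0.05 roll 1.1
  call3: x 14.79 y 5.65 z 0.05 roll 1.1
  call4: x 14.89 y 5.38 z 0.05 roll 1.1
```

arm_command:
  series: [50,2.4,1,0,0,60,5.3,2.3,0,0,80,8.4,3.6,0,0.5,100,11.5,4.9,0,1,100,14.6,6.2,0,1]

```text
clock: 16.92
eef_pos: [514.4, -109.8, 100.8]
tool_rot: [3.141, 0.0, 1.858]
force: [1.0, 0.3, 0.3]
width: 83.9
gripper_force: 0.0
```

arm_command:
  series: [100,2.9,1.2,0,0,100,5.9,2.4,0,0.5,100,8.8,3.6,0,0.5,100,11.8,4.7,0,1,100,14.7,5.9,0,1]

```text
clock: 17.33
eef_pos: [529.0, 48.3, 100.7]
tool_rot: [3.142, -0.0, 1.842]
force: [-0.4, -0.4, -0.2]
width: 85.7
gripper_force: 0.0
```

arm_command:
  series: [100,3,1.1,0,0,100,5.9,2.3,0,0.5,100,8.9,3.4,0,0.5,100,11.8,4.5,0,1,100,14.8,5.7,0,1]

```text
clock: 17.75
eef_pos: [544.3, 205.9, 100.7]
tool_rot: [-3.141, 0.0, 1.824]
force: [0.0, 0.1, -0.0]
width: 85.1
gripper_force: 0.0
```

arm_command:
  series: [100,3.5,1.3,0,0,100,7.2,2.6,0,0.5,100,10.8,3.9,0,0.5,100,13.6,4.9,0,1,100,14.9,5.4,0,1]

```text
clock: 18.17
eef_pos: [557.9, 369.0, 100.9]
tool_rot: [3.14, -0.005, 1.812]
force: [-0.3, 0.7, 0.4]
width: 85.1
gripper_force: 0.0
```

arm_command:
  series: [100,0,0,0,0,100,0,0,0,0,100,0,0,0,0,100,0,0,0,0,100,0,0,0,0]

```text
clock: 18.58
eef_pos: [560.0, 360.2, 100.4]
tool_rot: [-3.141, 0.001, 1.804]
force: [0.1, -0.6, -0.1]
width: 85.4
gripper_force: 0.0
```

```bash
python3 -c "
from h import *
leg([560.2,361.5,10.5,103.3],1)"
```

```text
now [560.  360.2 100.4 103.4] rp [-3.1413e+00  1.2000e-03] w 85.4 t 18.58
  call1: x 0.12 y 0.05 z 8.99 roll 0.1
```

arm_command:
  series: [100,0,0,2.5,0,100,0.1,0.1,5.5,0,100,0.1,0.1,7.8,0,100,0.1,0.1,8.7,0,100,0.1,0.1,9,0]

```text
clock: 19.0
eef_pos: [559.2, 361.6, 8.4]
tool_rot: [-3.138, 0.002, 1.806]
force: [0.3, -0.4, 0.2]
width: 85.4
gripper_force: 0.0
```

arm_command:
  series: [60,0,0,0,0,45,0,0,0,0,30,0,0,0,0,0,0,0,0,0,0,0,0,0,0]

```text
clock: 19.42
eef_pos: [560.8, 363.9, 11.8]
tool_rot: [3.14, -0.001, 1.807]
force: [-3.7, -3.9, 5.6]
width: 26.5
gripper_force: 59.7
```

arm_command:
  series: [0,0,0,0,0,0,0,0,0,0,0,0,0,0,0,0,0,0,0,0,0,0,0,0,0]

```text
clock: 19.83
eef_pos: [560.9, 364.0, 11.8]
tool_rot: [3.14, -0.001, 1.807]
force: [-0.9, -0.2, 4.2]
width: 26.7
gripper_force: 60.4
```

arm_command:
  series: [0,0,0,-1,0,0,0,0,-3,0,0,0,0,-5.5,0,0,0,0,-8,0,0,0,0,-9,0]

```text
clock: 20.25
eef_pos: [561.6, 364.6, 104.1]
tool_rot: [3.137, -0.002, 1.807]
force: [1.1, 0.2, -2.0]
width: 26.5
gripper_force: 59.5
```

```bash
python3 -c "
from h import *
leg([555,-250.9,100,107.4],4)"
```

```text
now [561.6 364.6 104.1 103.5] rp [ 3.1371e+00 -2.0000e-03] w 26.5 t 20.25
  call1: x -14.92 y -3.75 z 0.10 roll -1.0
  call2: x -14.86 y -4.01 z 0.10 roll -1.0
  call3: x -14.79 y -4.26 z 0.10 roll -1.0
  call4: x -14.71 y -4.51 z 0.10 roll -1.0
```

arm_command:
  series: [0,-2.2,-0.5,0,0,0,-5.2,-1.3,0,0,0,-8.4,-2.1,0,-0.5,0,-11.7,-2.9,0,-1,0,-14.9,-3.7,0,-1]

```text
clock: 20.67
eef_pos: [558.4, 208.0, 100.0]
tool_rot: [-3.141, 0.001, 1.825]
force: [-0.0, 0.0, -2.8]
width: 26.4
gripper_force: 59.5
```

arm_command:
  series: [0,-3,-0.8,0,0,0,-5.9,-1.6,0,-0.5,0,-8.9,-2.4,0,-0.5,0,-11.9,-3.2,0,-1,0,-14.9,-4,0,-1]

```text
clock: 21.08
eef_pos: [557.0, 54.1, 100.1]
tool_rot: [-3.141, -0.0, 1.842]
force: [0.1, -0.5, -1.2]
width: 26.4
gripper_force: 59.5
```

arm_command:
  series: [0,-3,-0.9,0,0,0,-5.9,-1.7,0,-0.5,0,-8.9,-2.6,0,-0.5,0,-11.9,-3.4,0,-1,0,-14.8,-4.3,0,-1]

```text
clock: 21.5
eef_pos: [555.4, -100.2, 100.1]
tool_rot: [-3.141, 0.0, 1.859]
force: [0.4, -0.4, -2.1]
width: 26.0
gripper_force: 59.5
```

arm_command:
  series: [0,-3.4,-1,0,0,0,-7,-2.1,0,-0.5,0,-10.6,-3.2,0,-0.5,0,-13.3,-4.1,0,-1,0,-14.6,-4.5,0,-1]

```text
clock: 21.92
eef_pos: [552.3, -257.6, 99.7]
tool_rot: [-3.139, 0.003, 1.87]
force: [-0.1, -1.2, -2.8]
width: 26.6
gripper_force: 59.5
```

arm_command:
  series: [0,0,0,0,0,0,0,0,0,0,0,0,0,0,0,0,0,0,0,0,0,0,0,0,0]

```text
clock: 22.33
eef_pos: [554.6, -249.1, 100.4]
tool_rot: [3.141, -0.001, 1.879]
force: [-0.1, -0.3, -2.3]
width: 26.3
gripper_force: 59.5
```

```bash
python3 -c "
from h import *
leg([554.3,-248.5,18.5,107.4],1)"
```

```text
now [ 554.6 -249.1  100.4  107.7] rp [ 3.1413e+00 -8.0000e-04] w 26.3 t 22.33
  call1: x 0.06 y -0.01 z 8.19 roll 0.3
```

arm_command:
  series: [0,0.1,0,1.5,0,0,0.2,0,3.8,0,0,0.2,0,6,0,0,0.2,0,7.2,0,0,0.2,0,7.7,0]

```text
clock: 22.75
eef_pos: [552.5, -247.9, 21.4]
tool_rot: [-3.139, -0.002, 1.878]
force: [-0.3, 0.8, -2.5]
width: 26.2
gripper_force: 59.4
```

arm_command:
  series: [0,0,0,0.2,0,0,0,0,0.4,0,0,0,0,0.5,0,0,0,0,0.5,0,0,0,0,0.5,0]

```text
clock: 23.17
eef_pos: [554.1, -249.6, 19.2]
tool_rot: [3.14, 0.001, 1.876]
force: [0.2, -0.1, -1.9]
width: 26.5
gripper_force: 59.4
```

arm_command:
  series: [0,0,0,0.1,0,0,0,0,0.1,0,0,0,0,0.1,0,0,0,0,0.1,0,0,0,0,0.1,0]

```text
clock: 23.58
eef_pos: [553.6, -249.3, 17.4]
tool_rot: [3.142, 0.0, 1.876]
force: [0.3, 0.6, -2.2]
width: 26.7
gripper_force: 59.4
```

arm_command:
  series: [0,0,0,0.05,0,0,0,0,0.1,0,0,0,0,0.1,0,0,0,0,0.1,0,0,0,0,0.1,0]

```text
clock: 24.0
eef_pos: [553.6, -249.3, 16.8]
tool_rot: [3.141, 0.0, 1.876]
force: [-1.8, 0.7, 5.4]
width: 26.6
gripper_force: 60.3
```

arm_command:
  series: [34,0,0,0,0,42,0,0,0,0,48,0,0,0,0,48,0,0,0,0,48,0,0,0,0]

```text
clock: 24.42
eef_pos: [553.6, -249.3, 16.2]
tool_rot: [3.142, -0.0, 1.876]
force: [0.6, -0.1, -0.1]
width: 41.1
gripper_force: 0.0
```

arm_command:
  series: [48,0,0,-0.5,0,48,0,0,-2,0,48,0,0,-4,0,48,0,0,-6.5,0,48,0,0,-8.5,0]

```text
clock: 24.83
eef_pos: [553.9, -249.3, 103.0]
tool_rot: [3.141, 0.0, 1.877]
force: [-0.2, -0.5, 0.4]
width: 40.9
gripper_force: 0.0
```

```bash
python3 -c "
from h import *
leg([446.7,-1.7,100,130.6],2)
D=viewer.get_image('top')
r,p=pose('top',D[1],(447,-2),-.5); print(np.round(r[0],1),np.round(r[1],1),round(r[2],1))"
```

```text
now [ 553.9 -249.3  103.   107.5] rp [3.1408e+00 4.0000e-04] w 40.9 t 24.83
  call1: x 13.42 y -1.38 z 0.15 roll -11.5
  call2: x 13.42 y 1.33 z 0.15 roll -11.5
[446.6  -1.3] [32.4 85.1] 40.9
```

arm_command:
  series: [60,2,-0.2,0,-2,70,4.6,-0.5,0,-4,80,7.4,-0.8,0,-6,100,10.4,-1.1,0,-9,100,13.4,-1.4,0,-11.5]

```text
clock: 25.3
eef_pos: [499.4, -124.9, 101.6]
tool_rot: [3.141, 0.0, 2.079]
force: [1.5, 0.8, -0.4]
width: 85.5
gripper_force: 0.0
```

arm_command:
  series: [100,3.4,0.3,0,-3,100,6.8,0.7,0,-6,100,10,1,0,-9,100,12.4,1.2,0,-11,100,13.4,1.3,0,-11.5]

```text
clock: 25.72
eef_pos: [444.8, 1.2, 101.8]
tool_rot: [3.141, -0.001, 2.284]
force: [-0.2, 0.1, -0.7]
width: 85.4
gripper_force: 0.0
```

arm_command:
  series: [100,0,0,0,0,100,0,0,0,0,100,0,0,0,0,100,0,0,0,0,100,0,0,0,0]

```text
clock: 26.13
eef_pos: [446.8, -3.6, 101.2]
tool_rot: [-3.142, 0.001, 2.275]
force: [-0.7, 0.6, -0.1]
width: 85.6
gripper_force: 0.0
```

```bash
python3 -c "
from h import *
leg([446.7,-2.5,11,130.6],1)"
```

```text
now [446.8  -3.6 101.2 130.3] rp [-3.1416e+00  5.0000e-04] w 85.6 t 26.13
  call1: x 0.09 y 0.07 z 9.02 roll -0.3
```

arm_command:
  series: [100,0,0,2.5,0,100,0,0,5.5,0,100,0,0,7.8,0,100,0,0,8.7,0,100,0,0,9,0]

```text
clock: 26.55
eef_pos: [445.4, -3.0, 9.3]
tool_rot: [-3.139, -0.001, 2.277]
force: [0.0, -0.0, 0.7]
width: 85.7
gripper_force: 0.0
```

arm_command:
  series: [65,0,0,0,0,50,0,0,0,0,35,0,0,0,0,0,0,0,0,0,0,0,0,0,0]

```text
clock: 26.97
eef_pos: [446.9, -2.4, 12.2]
tool_rot: [3.14, 0.001, 2.278]
force: [0.4, -1.0, -0.8]
width: 30.7
gripper_force: 59.5
```

arm_command:
  series: [0,0,0,0,0,0,0,0,0,0,0,0,0,0,0,0,0,0,0,0,0,0,0,0,0]

```text
clock: 27.38
eef_pos: [446.9, -2.3, 12.2]
tool_rot: [3.14, 0.001, 2.278]
force: [0.5, 0.0, 6.3]
width: 30.9
gripper_force: 60.2
```

arm_command:
  series: [0,0,0,-1,0,0,0,0,-3,0,0,0,0,-5.5,0,0,0,0,-8,0,0,0,0,-9,0]

```text
clock: 27.8
eef_pos: [447.1, -2.2, 103.8]
tool_rot: [3.139, 0.002, 2.278]
force: [0.3, 0.3, -3.4]
width: 30.6
gripper_force: 60.3
```

```bash
python3 -c "
from h import *
leg([616.1,-231.7,100,107.4],2)"
```

```text
now [447.1  -2.2 103.8 130.5] rp [3.1392e+00 1.8000e-03] w 30.6 t 27.8
  call1: x -14.22 y -1.03 z 0.19 roll 11.6
  call2: x -14.13 y 1.84 z 0.19 roll 11.6
```

arm_command:
  series: [0,-2,-0.1,0,1.5,0,-4.8,-0.3,0,4,0,-7.8,-0.6,0,6.5,0,-11,-0.8,0,9,0,-14.2,-1,0,11.5]

```text
clock: 28.22
eef_pos: [530.9, -118.2, 101.5]
tool_rot: [-3.141, -0.0, 2.075]
force: [0.4, 1.3, -3.2]
width: 30.5
gripper_force: 60.3
```

arm_command:
  series: [0,-3.6,0.5,0,3,0,-7.2,0.9,0,6,0,-10.5,1.4,0,9,0,-13,1.7,0,11,0,-14.1,1.8,0,11.5]

```text
clock: 28.63
eef_pos: [616.1, -236.2, 100.9]
tool_rot: [3.141, 0.003, 1.87]
force: [0.7, -0.8, -3.4]
width: 30.6
gripper_force: 60.1
```

arm_command:
  series: [0,0,0,0,0,0,0,0,0,0,0,0,0,0,0,0,0,0,0,0,0,0,0,0,0]

```text
clock: 29.05
eef_pos: [614.6, -229.9, 101.4]
tool_rot: [-3.141, -0.001, 1.878]
force: [0.8, -0.3, -2.5]
width: 30.7
gripper_force: 60.2
```

```bash
python3 -c "
from h import *
leg([616.1,-231.7,19,107.4],1)"
```

```text
now [ 614.6 -229.9  101.4  107.6] rp [-3.1412e+00 -7.0000e-04] w 30.7 t 29.05
  call1: x -0.21 y 0.09 z 8.24 roll 0.2
```

arm_command:
  series: [0,-0.1,0.1,1.5,0,0,-0.2,0.1,3.8,0,0,-0.2,0.1,6,0,0,-0.2,0.1,7.2,0,0,-0.2,0.1,7.7,0]

```text
clock: 29.47
eef_pos: [614.6, -232.1, 21.3]
tool_rot: [-3.138, -0.003, 1.877]
force: [-0.1, 1.1, -2.3]
width: 30.6
gripper_force: 60.2
```

arm_command:
  series: [0,0,0,0.2,0,0,0,0,0.4,0,0,0,0,0.5,0,0,0,0,0.5,0,0,0,0,0.5,0]

```text
clock: 29.88
eef_pos: [617.2, -233.1, 20.2]
tool_rot: [3.14, 0.001, 1.876]
force: [-0.3, 0.8, -2.6]
width: 30.3
gripper_force: 60.2
```

arm_command:
  series: [0,0,0,0.1,0,0,0,0,0.1,0,0,0,0,0.1,0,0,0,0,0.1,0,0,0,0,0.1,0]

```text
clock: 30.3
eef_pos: [616.6, -232.9, 18.4]
tool_rot: [3.141, 0.0, 1.876]
force: [0.2, 0.5, -2.5]
width: 30.6
gripper_force: 60.2
```

arm_command:
  series: [0,0,0,0.05,0,0,0,0,0.1,0,0,0,0,0.1,0,0,0,0,0.1,0,0,0,0,0.1,0]

```text
clock: 30.72
eef_pos: [616.6, -232.9, 17.3]
tool_rot: [3.142, 0.0, 1.876]
force: [-0.4, 0.3, -1.8]
width: 31.0
gripper_force: 60.2
```

arm_command:
  series: [0,0,0,0.05,0,0,0,0,0.05,0,0,0,0,0.05,0,0,0,0,0.05,0,0,0,0,0.05,0]

```text
clock: 31.13
eef_pos: [616.6, -232.8, 17.3]
tool_rot: [3.142, 0.0, 1.876]
force: [-2.5, 1.6, 4.3]
width: 31.0
gripper_force: 61.0
```

arm_command:
  series: [39,0,0,0,0,46,0,0,0,0,52,0,0,0,0,52,0,0,0,0,52,0,0,0,0]

```text
clock: 31.55
eef_pos: [616.7, -232.9, 16.7]
tool_rot: [3.141, 0.0, 1.876]
force: [0.6, -0.3, 0.6]
width: 44.5
gripper_force: 0.0
```

arm_command:
  series: [52,0,0,-0.5,0,52,0,0,-2,0,52,0,0,-4,0,52,0,0,-6.5,0,52,0,0,-9.5,0]

```text
clock: 31.97
eef_pos: [615.9, -232.6, 113.0]
tool_rot: [-3.14, -0.001, 1.877]
force: [0.8, -0.7, -0.5]
width: 44.2
gripper_force: 0.0
```

arm_command:
  series: [52,-2,0,-2,0,52,-5,0,-4,0,52,-8,0,-6,0,52,-11,0,-7,0,52,-13,0,-8,0]

```text
clock: 32.38
eef_pos: [656.2, -360.9, 195.2]
tool_rot: [3.139, 0.004, 1.874]
force: [0.5, -1.4, -0.2]
width: 44.6
gripper_force: 0.0
```

```bash
python3 -c "
from h import *
im,d=viewer.get_image('scene'); c=cv2.resize(im[130:250,70:230,::-1],(400,300))
im2,d2=viewer.get_image('top'); c2=cv2.resize(im2[140:280,340:460,::-1],(400,467)); 
z=np.zeros((467,800,3),np.uint8); z[:300,:400]=c; z[:,400:]=c2; cv2.imwrite('pics/end.png',z)
for k,g in dict(bladeless=(448,355),rose=(575,115),iron=(565,244.7),jar=(445,253)).items():
    r,p=pose('top',d2,g,-.5); print(k,np.round(r[0],1),np.round(r[1],1),round(r[2],1))
X=cloud(d2,'top'); t=np.radians(17.4); R=np.array([[np.cos(t),-np.sin(t)],[np.sin(t),np.cos(t)]])
for n,xb in zip((38,54,70,86),(-91.5,-38.5,19.5,83.5)):
    q=(X[...,:2]-[536.4,-256.7])@R-[xb,0]; m=(d2>0)&(X[...,2]>17)&(X[...,2]<50)&(abs(q[...,0])<25)&(abs(q[...,1])<52)
    r=cv2.minAreaRect(q[m].astype(np.float32)); print(n,'in bay frame',np.round(r[0],1),np.round(r[1],1),round(r[2],1),'zmax',X[m][:,2].max().round(1))
"
```

```text
bladeless [447.8 355.6] [23.7 53.4] 9.3
rose [574.8 115.2] [28.  68.7] 84.6
iron [565.3 244.9] [86.  32.2] 57.5
jar [444.6 253.3] [50.7 50.9] 66.2
38 in bay frame [4.1 8.6] [75.7 39.3] 89.1 zmax 37.1
54 in bay frame [-0.8 -6.1] [24.5 58.8] 0.3 zmax 40.1
70 in bay frame [-1.1 -0.2] [70.2 28.1] 89.9 zmax 43.2
86 in bay frame [ 0.  -0.5] [86.8 31.8] 89.9 zmax 46.4
```

View pics/end.png

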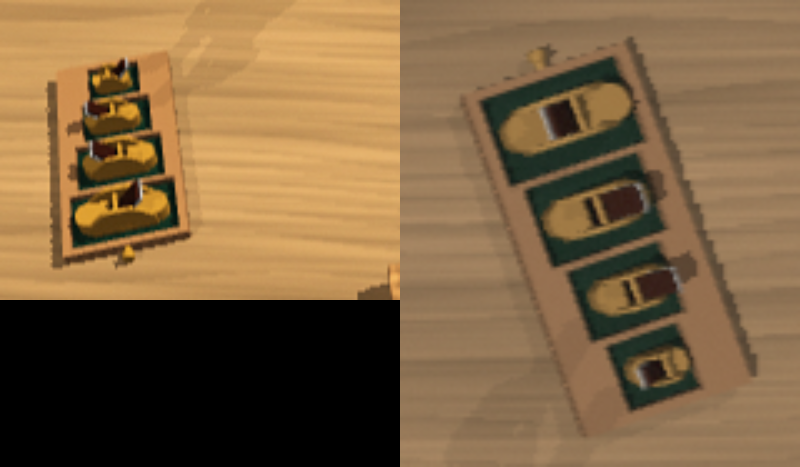

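All four are in their bays. The 54 mm plane at (635,290) measures longer than expected, so I'll check that it lies flat.

```bash
python3 -c "
from h import *
t=np.radians(17.4); R=np.array([[np.cos(t),-np.sin(t)],[np.sin(t),np.cos(t)]])
im,d=viewer.get_image('top'); print(monitor.read_state()['eef_pos'])
for name in('top','scene'):
  im,d=viewer.get_image(name); X=cloud(d,name); print(name)
  for n,xb in zip((38,54,70,86),(-91.5,-38.5,19.5,83.5)):
    q=(X[...,:2]-[536.4,-256.7])@R-[xb,0]; m=(d>0)&(X[...,2]<60)&(abs(q[...,0])<8)&(abs(q[...,1])<52)
    y=q[m][:,1]; z=X[m][:,2]; print(n,[(int(a),round(float(np.median(z[(y>=a)&(y<a+4)])))) for a in range(-48,48,4) if ((y>=a)&(y<a+4)).any()])
# same on the bench, first picture
d=np.load('top0.npz')['d']; X=cloud(d,'top'); a=np.radians(30.3); q=X[...,:2]-[573,.6]
l=q@[np.cos(a),np.sin(a)]; w=q@[-np.sin(a),np.cos(a)]; m=(d>0)&(abs(w)<8)&(abs(l)<45)
print('bench54',[(k,round(float(np.median(X[...,2][m&(l>=k)&(l<k+4)])))) for k in range(-40,40,4)])
"
```

```text
[ 655.90819314 -359.11318277  193.75217059]
top
38 [(-48, 12), (-44, 12), (-40, 13), (-36, 14), (-32, 12), (-28, 9), (-24, 6), (-20, 18), (-16, 17), (-12, 18), (-8, 23), (-4, 25), (0, 23), (4, 26), (8, 28), (12, 23), (16, 12), (20, 7), (24, 12), (28, 12), (32, 13), (36, 11), (40, 12), (44, 13)]
54 [(-48, 12), (-44, 13), (-40, 13), (-36, 6), (-32, 7), (-28, 36), (-24, 38), (-20, 37), (-16, 32), (-12, 26), (-8, 23), (-4, 15), (0, 25), (4, 19), (8, 19), (12, 19), (16, 19), (20, 14), (24, 5), (28, 6), (32, 12), (36, 13), (40, 12), (44, 13)]
70 [(-48, 12), (-44, 9), (-40, 8), (-36, 19), (-32, 20), (-24, 39), (-20, 40), (-16, 38), (-12, 33), (-8, 28), (-4, 25), (0, 17), (4, 24), (8, 20), (12, 20), (16, 20), (20, 20), (24, 21), (28, 19), (32, 12), (36, 5), (40, 13), (44, 12)]
86 [(-48, 20), (-44, 22), (-40, 21), (-36, 22), (-32, 22), (-28, 22), (-24, 22), (-20, 22), (-16, 21), (-12, 19), (-8, 29), (-4, 28), (0, 27), (4, 31), (8, 37), (12, 40), (16, 43), (20, 41), (24, 22), (28, 20), (32, 21), (36, 20), (40, 13), (44, 5)]
scene
38 [(-48, 13), (-44, 13), (-40, 13), (-36, 14), (-32, 13), (-28,
[... 438 characters left out ...]
48, 14), (-44, 7), (-40, 5), (-36, 16), (-32, 20), (-28, 19), (-24, 39), (-20, 41), (-16, 38), (-12, 34), (-8, 30), (-4, 24), (0, 30), (4, 27), (8, 22), (12, 21), (16, 21), (20, 21), (24, 20), (28, 20), (32, 18), (36, 5), (40, 15), (44, 14)]
86 [(-48, 6), (-44, 21), (-40, 24), (-36, 24), (-32, 23), (-28, 23), (-24, 22), (-20, 24), (-16, 23), (-12, 23), (-8, 31), (-4, 30), (0, 28), (4, 34), (8, 37), (12, 40), (16, 44), (20, 32), (24, 21), (28, 22), (32, 22), (36, 20), (40, 11), (44, 6)]
bench54 [(-40, -1), (-36, 0), (-32, -1), (-28, 11), (-24, 32), (-20, 32), (-16, 31), (-12, 26), (-8, 21), (-4, 16), (0, 21), (4, 8), (8, 13), (12, 13), (16, 13), (20, 13), (24, 13), (28, 0), (32, 0), (36, -1)]
```

All four planes lie level on the felt: the toe deck heights match the bench readings plus the felt. They clear the bay walls, and the bystanders I re-measured haven't moved. I'm handing the job in.

```bash
python3 -c "
from cell import workorder; print(workorder.finish_job())"
```

```text
the job is handed in; nothing more can be done
None
```

The four brass planes are in the tray, each flat on its sole in the bay for its size; nothing else was handled, and I handed the job in at about 33 s (no verdict was returned).

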